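# Hang the hook-on screw cup on the parts tray and lock it

### The arm

A 6-joint arm with a two-finger parallel gripper is mounted at the origin on the work surface. World frame = base frame: x ahead of the robot, y to its left, z up, the work surface at z = 0. Lengths are in mm, angles in rad, forces in N, time in s.
With the tool pointing down it reaches from about 400 to 925 mm from the base axis. Payload 12.5 kg.
Tool frame: the origin (TCP) lies on the front face of the gripper's body, between the roots of the fingers; the fingertips stand 78 mm ahead of it and the grasp point (between the pads) lies 59 mm ahead of it (env.nose_length is the distance from the TCP to the fingertips, in mm); z points along the fingers, y is the line along which they close (so a half turn about z gives the same grasp; the last joint's range is limited). The gripper opens to 95 mm and grips with 3 to 60 N. Pads are 20 mm wide; open, the fingers measure 119 mm over their backs; the gripper's body (75 mm by 180 mm) begins 59 mm behind the grasp point.
Start: joints at [1.16, 0.491, 1.559, -0, 1.092, -0.106], TCP at [187.544, 596.209, 292.261] pointing down, gripper open.
Joint ranges: [-3.1, 3.1], [-0.84, 2.19], [0.05, 2.79], [-1.13, 4.28], [0.06, 2.93], [-2.69, 2.69]. Speed limits (rad/s): [2.22, 2.22, 2.79, 3.14, 3.14, 3.14].

### API

Orientations are given as [roll, pitch, yaw] about the fixed x, y, z axes, in that order (R = Rz(yaw) Ry(pitch) Rx(roll)).
In Python, from cell import env gives the robot as it stands.
- The arm moves only by the tool jog_arm, never from a script. Its argument "motion" is a list of rows, each a list of 7 numbers: the turn, a rotation vector about the tool's x, y, z in degrees, then the shift along the tool's x, y, z in mm, then the finger opening in mm, from 0 to 95.1. In form: [[wx, wy, wz, x, y, z, hand], ...]. A call has 1 to 10 rows; each row shifts and turns the commanded pose from where the row before left it, along the tool's axes as they then stand; what a row does not reach is not made up. A row lasts 1/8 s, in which the tool goes at most 62.5 mm and 10.7 degrees, less where a joint would pass 70% of its speed; a pose out of reach is approached as far as the arm can. A call is refused whole if a number of a shift passes 62.5 or a number of a turn 10.7, either way. A call with a gripper value outside its range is refused whole. The fingers move at their own pace and stop on an object; the grip force is fixed at half the most. Time passes only in rows, so rows that do not move let the fingers close. It gives the time, the measured TCP pose, the force, the opening and the grip force at its end, in the units of the state.
- env.state(): the state, without advancing time (a new reading comes with each control period).
- env.read_camera(name): name is "side" or "top" or "wrist"; returns a dict with "color" (384x512x3 uint8, red, green, blue), "z_map" (384x512 float32, mm along the optical axis (not along the pixel's ray), 0 where there is no reading), "camera_matrix" (3x3 intrinsics, pixels), "world_to_cam" (4x4, takes a point from world to camera coordinates). Camera axes: x right, y up, looking along -z (the intrinsics and any distortion apply to the point x, -y, -z); pixel columns grow to the right and rows downward; lengths in mm; the calibration is good to about 2 mm. A picture is of the moment at which its call begins.
- env.job_done(): hands the job in; it is judged then, once.
Trained networks look in the newest picture that a camera, given by its name, has taken for a name from the list of things; names that differ only in an ending like _2 or _b are one class to them, and where a whole thing is asked for, a point or a joint stands for the part that bears it (a point fixed in the world has none). Each returns a list of dicts, best first, with "score" (0 to 1); they miss things now and then, are a little off and sometimes report something else, mostly with a low value. They report only what shows in the picture. A call takes as long as a camera call.
- env.recognise(camera, thing): "location" ([column, row] in pixels, amid what is visible of it).
The state is a dict: "t": time; "joints": joint angles; "qvel": joint speeds; "tau": joint torques, N m; "eef_pos": TCP position; "tcp_rot": TCP orientation; "ft_force": force on the tool from outside, world axes, zero at the start; "moment": the same for the moment, N m; "opening": opening from 0.0 (shut) to 1.0 (fully open); "grip_force": force on a finger pad.
Only numpy, scipy, OpenCV 4.12 (cv2) and the standard library are available. Lean on these libraries where they do the work, as an engineer would, in place of code of your own. Each camera call takes 0.05 s, during which the arm holds its last target. There are 200 camera calls.

### The job

Hang the blue screw cup by its own hook over the long rim of the top orange tray that faces the middle of the bench, and let go of it; then twist the black locking ring on the cup a quarter turn clockwise until it clicks home. The top tray is not nested squarely, so feel for its wall gently rather than ramming it, do not let the cup drop, and leave the other things on the bench where they are.

Things in the scene. Friction and masses are not known exactly. Their poses are not given: they have to be found in the camera images.
- cup: Blue open screw cup, upright on the bench, 150 to 300 g. Origin: centre of its underside, z up. Box 50 mm along x, 56 along y, 52 high; grip it from above across its plain faces at x = -25 and +25. Its hook is on the +y side, outside the box: back plate y 28 to 32 mm, z 0 to 58, 50 wide in x. When hung the tongue is inside the tray, the plate outside, the origin 58 mm below the rim.
- hook_mouth (a point): Closed top of the hook's slot, middle of the bridge's underside, cup frame (0, 36, 58) mm; it comes to rest on the rim. The slot, open downwards, spans cup y 32 to 39 (7 mm wide). Tongue: y 39 to 43, z 36 to 58 (22 mm long), 40 mm wide in x. Bridge over the slot: y 28 to 43, z 58 to 63, 50 mm wide in x; the locking ring stands on it.
- ring_top (a point): Centre of the top of the black locking ring, cup frame (0, 36, 78) mm. Ring 34 mm across, 15 mm high, axis cup z; grip it round from above. Yellow line on it: points to cup -x when open, to cup +y (over the tray) when locked. The 7 mm red pin in its centre is flush when open and stands 5 mm proud when locked.
- lock_ring (a joint): Angle of the locking ring in rad: 0 open, as found; 1.571 locked; grows clockwise seen from above. Over-centre spring click: it resists with up to about 0.1 N m until about 0.95 rad, springs back to 0 if let go before that, and past it snaps home to 1.571 by itself.
- tray_stack: Three stacked open orange trays, fixed on the bench. Origin: centre of the lowest underside, z up. Each 300 mm along x, 200 along y, 65 high, upright 4 mm walls; top rim 185 mm up. Use the long -y rim (towards mid-bench), outer face nominally y = -100. The top tray alone (z 120 to 185) is shifted -14 to +14 mm along y; no reading tells this. It is heavy and does not yield to gentle pushes.
- rim_nominal (a point): Middle of the top of the top tray's -y long wall IF that tray were nested squarely: stack frame (0, -98, 185) mm. The true rim lies up to 14 mm from here along the stack's y: look or feel for it. Inside the tray are only bolts lying below 25 mm above its floor.
- jar: Bystander: glass jar with a silver twist cap, 70 mm across, 100 mm high, upright. Origin: centre of its underside.
- tape_base: Bystander: steel tape dispenser base, 70 x 100 x 67 mm. Origin: centre of its underside.
- mallet: Bystander: black rubber mallet lying down, head 60 mm across, 95 mm long along its y, handle 285 mm towards its -x. Origin: under the middle of the head.
- wrench: Bystander: chrome socket wrench lying along its x, 225 mm long, 44 mm high at the socket. Origin: on the bench near its middle.
- spray_can: Bystander: green can, 56 mm across, 160 mm high, at the back of the bench. Origin: centre of its underside.

How it is judged:
By the outcome, as a careful person would: the job done as asked, in the order asked, and still so for the second after the job is handed in, with the robot touching nothing.
It also fails if it takes over 66 s, if anything falls off the work surface, if the arm or the gripper's body presses on something with over 40 N, if the wrist force passes 120 N, or if a joint passes its speed limit or range.

## Working session

There is one attempt and no reset: what is moved stays moved. The work goes in short steps, Python scripts to look and compute and a tool call to move; the robot and the scene stay as the last step left them, time stands still between calls to the robot, and variables do not carry over. Pictures are saved under pics/ and viewed, at most 10 in all, crops included, and the job is handed in when it is done.

Besides the shell and the picture viewer there is one more tool, called after ">>>" as a command line: name --pt "numbers of a row" for each row, then --argument value for the rest. jog_arm: Moves the arm, as the interface text tells. Its arguments: {"type":"object","properties":{"motion":{"type":"array"}},"required":["motion"]}

```bash
mkdir -p pics; ls; cat > h.py <<'E'
from cell import env
import numpy as np, cv2
def cam(n):
    return env.read_camera(n)
def px2w(c,u,v,z=None,d=None):
    """pixel to world; z: intersect with world height, else depth map"""
    K=c["camera_matrix"];M=np.linalg.inv(c["world_to_cam"])
    r=np.linalg.inv(K)@np.array([u,v,1.]); r=np.array([r[0],-r[1],-r[2]])
    if z is None:
        d=d or c["z_map"][int(round(v)),int(round(u))]
        return (M@np.append(r*d,1))[:3]
    dirw=M[:3,:3]@r; o=M[:3,3]
    return o+dirw*(z-o[2])/dirw[2]
def w2px(c,p):
    q=c["world_to_cam"]@np.append(p,1); q=np.array([q[0],-q[1],-q[2]]); q=c["camera_matrix"]@q
    return q[:2]/q[2]
def cloud(c):
    K=c["camera_matrix"];M=np.linalg.inv(c["world_to_cam"]);Z=c["z_map"]
    v,u=np.mgrid[:Z.shape[0],:Z.shape[1]]
    p=np.stack([(u-K[0,2])/K[0,0]*Z,-(v-K[1,2])/K[1,1]*Z,-Z],-1)
    return p@M[:3,:3].T+M[:3,3]
def save(c,n): cv2.imwrite(f"pics/{n}.png",cv2.cvtColor(c["color"],cv2.COLOR_RGB2BGR))
E
python3 - <<'E'
from h import *
ims=[]
for n in("top","side"):
    c=cam(n); ims.append(c["color"])
    for t in["cup","ring_top","tray_stack","jar","tape_base","mallet","wrench","spray_can"]:
        r=env.recognise(n,t)[:2]
        for q in r: print(n,t,round(q["score"],2),np.round(q["location"]),np.round(px2w(c,*q["location"])))
    print(c["camera_matrix"].round(1).tolist())
cv2.imwrite("pics/a.png",cv2.resize(cv2.cvtColor(ims[0],cv2.COLOR_RGB2BGR),(800,600)))
cv2.imwrite("pics/b.png",cv2.resize(cv2.cvtColor(ims[1],cv2.COLOR_RGB2BGR),(800,600)))
print(env.state())
E
```

```text
pics
top cup 0.71 [298. 189.] [ 630. -166.   75.]
top ring_top 0.84 [301. 188.] [ 637. -185.    3.]
top tray_stack 0.8 [139. 220.] [544. 314. 137.]
top tray_stack 0.2 [297. 187.] [ 635. -163.   79.]
top jar 0.62 [273. 243.] [464. -82. 101.]
top tape_base 0.73 [330. 236.] [ 479. -264.   64.]
top mallet 0.59 [380. 198.] [ 598. -432.   41.]
top wrench 0.58 [276. 137.] [ 811. -107.    4.]
top spray_can 0.58 [217. 137.] [782.  78. 158.]
top spray_can 0.29 [294. 184.] [ 645. -155.   73.]
[[386.7, 0.0, 252.2], [0.0, 386.7, 193.3], [0.0, 0.0, 1.0]]
side cup 0.95 [263. 180.] [ 624. -218.   12.]
side ring_top 0.89 [260. 184.] [ 623. -143.   78.]
side ring_top 0.55 [281. 133.] [ 588. -423.   37.]
side tray_stack 0.59 [267. 329.] [545. 320. 123.]
side tray_stack 0.31 [184. 238.] [786. 110. 125.]
side jar 0.7 [261. 182.] [ 623. -153.   78.]
side jar 0.61 [308. 211.] [473. -64.  76.]
side tape_base 0.77 [309. 171.] [ 482. -243.   52.]
side mallet 0.69 [281. 132.] [ 588. -431.   34.]
side wrench 0.8 [202. 205.] [795. -89.  15.]
side wrench 0.45 [260. 185.] [ 624. -147.   70.]
side spray_can 0.91 [185. 240.] [785. 109. 117.]
[[442.9, 0.0, 260.5], [0.0, 442.9, 193.5], [0.0, 0.0, 1.0]]
{'t': 0.9, 'joints': array([ 1.16041128e+00,  4.90870716e-01,  1.55890516e+00,  3.83941636e-05,
        1.09170247e+00, -1.05644439e-01]), 'qvel': array([ 6.58996332e-04, -5.08068290e-04, -2.32930404e-03, -7.67621117e-04,
       -1.16286977e-03,  1.81976851e-05]), 'tau': array([-1.70716830e-04, -6.12463617e+01, -2.58421183e+01,  6.91718236e-02,
        4.47010738e-02, -1.36004206e-05]), 'eef_pos': array([187.52928748, 596.20861072, 292.27736449]), 'tcp_rot': array([ 3.14147539e+00, -2.18300847e-05,  2.83683435e+00]), 'ft_force': array([ 0.19330415, -0.43826066,  0.34658793]), 'moment': array([ 0.0340964 , -0.03053537, -0.00099257]), 'grip_force': 0.0, 'opening': 1.0001504176882974}
```

View pics/a.png

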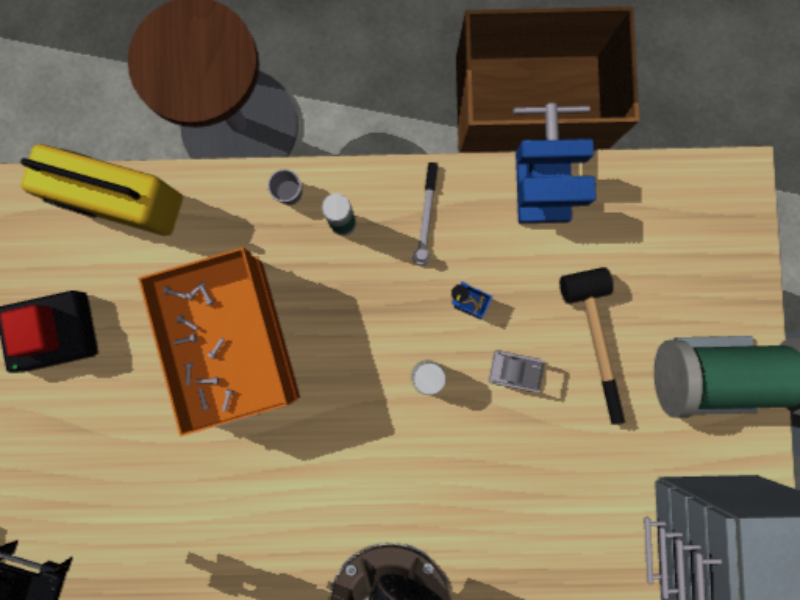

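View pics/b.png

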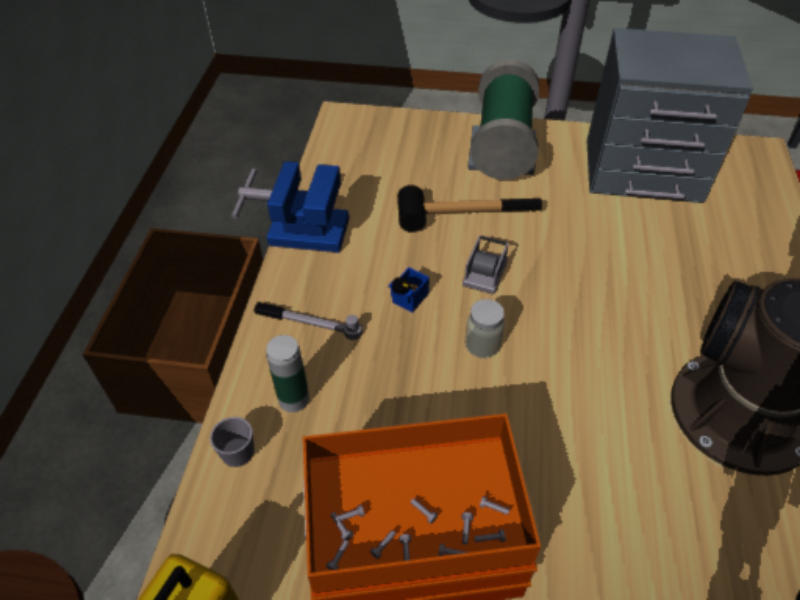

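The top view shows the cup at about (470,300) of 800x600 with its ring to the upper left, which is the hook side facing the tray. The orange trays are at about (220,340), with the rim facing mid-bench running from (245,250) to (297,400). Next I fit the rim and the cup from depth.

```bash
python3 - <<'E'
from h import *
for n in("top","side"):
    c=cam(n);P=cloud(c).reshape(-1,3);C=c["color"].reshape(-1,3).astype(int);ok=c["z_map"].ravel()>0
    hsv=cv2.cvtColor(c["color"],cv2.COLOR_RGB2HSV).reshape(-1,3).astype(int)
    o=ok&(hsv[:,0]>4)&(hsv[:,0]<14)&(hsv[:,1]>190)&(abs(P[:,0]-560)<230)&(P[:,1]>100)&(P[:,1]<500)
    for lo,hi in((179,192),(60,118)):
        m=o&(P[:,2]>lo)&(P[:,2]<hi); Q=P[m]
        if len(Q)<30: print(n,lo,len(Q));continue
        r=cv2.minAreaRect(Q[:,:2].astype(np.float32)); print(n,lo,len(Q),r, cv2.boxPoints(r).round().tolist(), np.median(Q[:,2]))
    b=ok&(abs(P[:,0]-620)<70)&(abs(P[:,1]+180)<70)&(P[:,2]>8)
    for lo,hi in((8,48),(48,56),(60,66),(70,85)):
        Q=P[b&(P[:,2]>lo)&(P[:,2]<hi)]
        if len(Q)>4:
            r=cv2.minAreaRect(Q[:,:2].astype(np.float32)); print(n,'cup',lo,len(Q),Q.mean(0).round(1),np.round(r[0],1),np.round(r[1],1),round(r[2],1))
c=cam("top"); u,v=np.round(w2px(c,[625,-180,60])).astype(int)
a=cv2.resize(c["color"][v-30:v+30,u-40:u+40],(400,300),interpolation=cv2.INTER_CUBIC)
s=cam("side"); u,v=np.round(w2px(s,[625,-180,50])).astype(int)
b=cv2.resize(s["color"][v-30:v+30,u-40:u+40],(400,300),interpolation=cv2.INTER_CUBIC)
cv2.imwrite("pics/c.png",cv2.cvtColor(np.hstack([a,b]),cv2.COLOR_RGB2BGR))
E
```

```text
top 179 477 ((550.2254638671875, 310.4091796875), (297.24127197265625, 200.86734008789062), 14.949298858642578) [[381.0, 369.0], [433.0, 175.0], [720.0, 252.0], [668.0, 446.0]] 183.4955403781198
top 60 296 ((547.8054809570312, 309.29486083984375), (296.2037658691406, 196.08767700195312), 15.171778678894043) [[379.0, 365.0], [431.0, 176.0], [716.0, 253.0], [665.0, 443.0]] 74.87398724927743
top cup 8 122 [ 618.9 -192.2   24.3] [ 615.8 -193.4] [100.3  50.3] 67.4
top cup 48 49 [ 616.4 -190.5   51.4] [ 620.7 -184.7] [61.4 50.8] 62.3
top cup 60 19 [ 635.5 -155.    62.5] [ 636.2 -155.3] [14.3 47.1] 63.7
top cup 70 95 [ 634.7 -154.3   77.5] [ 634.8 -155.2] [32.3 32.9] 63.6
side 179 1184 ((550.6390991210938, 310.46417236328125), (299.9409484863281, 203.7229766845703), 15.150001525878906) [[379.0, 370.0], [433.0, 173.0], [722.0, 251.0], [669.0, 448.0]] 184.01908893901333
side 60 886 ((532.957275390625, 352.19671630859375), (297.840087890625, 143.8531494140625), 11.919699668884277) [[372.0, 392.0], [402.0, 251.0], [694.0, 313.0], [664.0, 453.0]] 85.52978453855081
side cup 8 255 [ 615.9 -181.8   29.2] [ 623.3 -179.6] [74.5 50.4] 65.0
side cup 48 66 [ 616.4 -186.3   51.1] [ 623.8 -180.5] [76.6 51.2] 64.8
side cup 60 22 [ 630.5 -149.3   62.9] [ 637.1 -150.6] [20.5 49.9] 72.1
side cup 70 98 [ 635.8 -151.9   77. ] [ 636.3 -153.7] [33.4 34.1] 22.2
```

View pics/c.png

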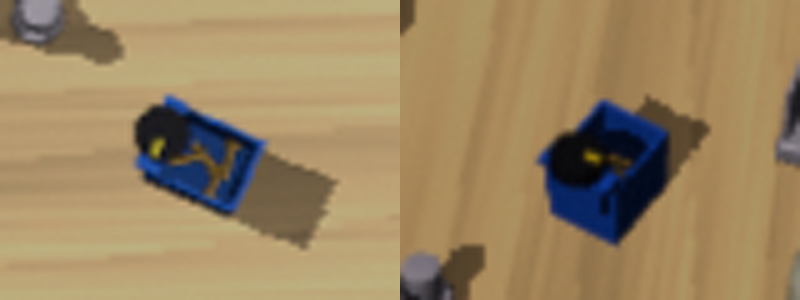

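Both cameras agree. The top tray has yaw of about 15°, and its outer rim face runs (433,174) to (721,251). The cup is at about (620,-187), with its hook pointing at about 64°. I turn the tool first, then go above the cup.

>>> jog_arm --pt "0 0 9.82 0 0 -20 95" --pt "0 0 9.82 0 0 -10 95" --pt "0 0 9.82 0 0 0 95" --pt "0 0 9.82 0 0 0 95" --pt "0 0 9.82 0 0 0 95" --pt "0 0 9.82 0 0 0 95" --pt "0 0 9.82 0 0 0 95" --pt "0 0 9.82 0 0 0 95" --pt "0 0 9.82 0 0 0 95" --pt "0 0 9.82 0 0 0 95"

```text
t: 2.35
eef_pos: [187.5, 596.2, 322.3]
tcp_rot: [-3.142, -0.0, 1.117]
ft_force: [-1.1, -0.1, -0.9]
opening: 1.0
grip_force: 0.0
```

>>> jog_arm --pt "0 0 0 -26 36.5 0 95" --pt "0 0 0 -26 36.5 0 95" --pt "0 0 0 -26 36.5 0 95" --pt "0 0 0 -26 36.5 0 95" --pt "0 0 0 -26 36.5 0 95" --pt "0 0 0 -26 36.5 0 95" --pt "0 0 0 -26 36.5 0 95" --pt "0 0 0 -26 36.5 0 95" --pt "0 0 0 -26 36.5 0 95" --pt "0 0 0 -26 36.5 0 95"

```text
t: 3.6
eef_pos: [404.5, 202.4, 322.5]
tcp_rot: [3.141, -0.0, 1.123]
ft_force: [-0.1, 0.6, -0.5]
opening: 0.997
grip_force: 0.0
```

>>> jog_arm --pt "0 0 0 -26 36.5 0 95" --pt "0 0 0 -26 36.5 0 95" --pt "0 0 0 -26 36.5 0 95" --pt "0 0 0 -26 36.5 0 95" --pt "0 0 0 -26 36.5 0 95" --pt "0 0 0 -26 36.5 0 95" --pt "0 0 0 -26 36.5 0 95" --pt "0 0 0 -26 36.5 0 95" --pt "0 0 0 -26 36.5 10 95" --pt "0 0 0 -26 36.5 20 95"

```text
t: 4.85
eef_pos: [621.1, -190.1, 292.6]
tcp_rot: [3.14, -0.0, 1.123]
ft_force: [0.6, -0.8, -0.4]
opening: 1.001
grip_force: 0.0
```

```bash
cat >> h.py <<'E'
from scipy.spatial.transform import Rotation as Ro
def delta(p):
    """tool-frame shift to bring TCP to world p"""
    s=env.state(); return (Ro.from_euler('xyz',s["tcp_rot"]).inv().apply(np.array(p)-s["eef_pos"])).round(1)
def st():
    s=env.state(); print('t',round(s["t"],2),'pos',s["eef_pos"].round(1),'rpy',np.degrees(s["tcp_rot"]).round(2),'F',s["ft_force"].round(1),'M',s["moment"].round(2),'op',round(s["opening"]*95.1,1),'g',round(s["grip_force"],1),'q',s["joints"].round(2))
E
python3 - <<'E'
from h import *
st(); c=cam("wrist"); P=cloud(c).reshape(-1,3); ok=c["z_map"].ravel()>0
b=ok&(abs(P[:,0]-620)<90)&(abs(P[:,1]+180)<90)&(P[:,2]<90)
for lo,hi in((44,55),(58,66),(72,85)):
    Q=P[b&(P[:,2]>lo)&(P[:,2]<hi)]
    if len(Q)>4:
        r=cv2.minAreaRect(Q[:,:2].astype(np.float32)); print(lo,len(Q),np.median(Q[:,2]).round(1),np.round(r[0],1),np.round(r[1],1),round(r[2],1),cv2.boxPoints(r).round(1).tolist())
save(c,"d")
E
```

```text
t 4.85 pos [ 621.1 -190.1  292.6] rpy [ 1.799e+02 -1.000e-02  6.433e+01] F [ 0.6 -0.8 -0.4] M [-0.06  0.07  0.04] op 95.2 g 0.0 q [-0.4   0.53  1.49  0.    1.12  0.05]
44 602 51.9 [ 627.3 -181.1] [70.8 49.9] 64.0 [[589.2999877929688, -202.0], [634.0999755859375, -223.8000030517578], [665.2000122070312, -160.1999969482422], [620.4000244140625, -138.3000030517578]]
58 261 63.1 [ 641.5 -151.2] [24.4 49.9] 64.1 [[613.7000122070312, -151.3000030517578], [658.5999755859375, -173.10000610351562], [669.2000122070312, -151.10000610351562], [624.2999877929688, -129.39999389648438]]
72 1169 78.1 [ 639.4 -155.3] [34.8 35. ] 56.5 [[615.2000122070312, -160.10000610351562], [644.4000244140625, -179.39999389648438], [663.5999755859375, -150.39999389648438], [634.4000244140625, -131.10000610351562]]
```

View pics/d.png

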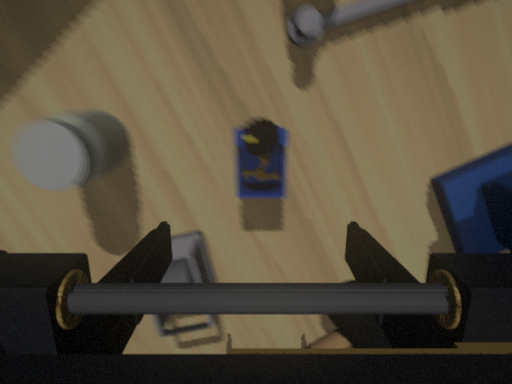

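The wrist picture shows the cup square to the fingers at (262,165) with the ring and yellow mark at (260,137), open side clear. Now I descend and grip.

```bash
python3 -c "
from h import *
print(delta([623,-185,91]))"
```

```text
[  8.7  -3.  197.8]
```

```bash
python3 -c "
from h import *
st();print(delta([623,-185,91]))"
```

```text
t 4.9 pos [ 622.1 -194.1  288.8] rpy [-1.7994e+02  5.0000e-02  6.4210e+01] F [-3.  -2.  -3.8] M [-0.14  0.24  0.04] op 95.0 g 0.0 q [-0.4   0.53  1.49 -0.    1.12  0.05]
[  8.7  -3.  197.8]
```

>>> jog_arm --pt "0 0 0 4 -0.5 30 95" --pt "0 0 0 0 0 40 95" --pt "0 0 0 0 0 40 95" --pt "0 0 0 0 0 40 95" --pt "0 0 0 0 0 30 95" --pt "0 0 0 0 0 15 95" --pt "0 0 0 0 0 6 95" --pt "0 0 0 0 0 0 75" --pt "0 0 0 0 0 0 60"

```text
t: 6.02
eef_pos: [622.0, -185.0, 92.3]
tcp_rot: [3.14, -0.0, 1.123]
ft_force: [-0.4, -0.1, 0.8]
opening: 0.845
grip_force: 0.0
```

>>> jog_arm --pt "0 0 0 0 0 0 52" --pt "0 0 0 0 0 0 40" --pt "0 0 0 0 0 0 40" --pt "0 0 0 0 0 0 40" --pt "0 0 0 0 0 0 40"

```text
t: 6.65
eef_pos: [621.8, -184.9, 91.4]
tcp_rot: [3.141, -0.0, 1.123]
ft_force: [1.3, -0.0, 3.2]
opening: 0.526
grip_force: 30.0
```

```bash
python3 -c "
from h import *
st()"
```

```text
t 6.65 pos [ 621.8 -184.9   91.4] rpy [ 1.7997e+02 -1.0000e-02  6.4340e+01] F [ 1.3 -0.   3.2] M [-0.18  0.09 -0.  ] op 50.0 g 30.0 q [-0.39  0.76  1.65  0.    0.73  0.06]
```

Gripped at 50.0 mm opening and 30 N. Next: lift, turn +40.7° in yaw, and carry to 20 mm short of the wall.

>>> jog_arm --pt "0 0 0 0 0 -8 40" --pt "0 0 0 0 0 -20 40" --pt "0 0 0 0 0 -30 40" --pt "0 0 -6 0 0 -35 40" --pt "0 0 -7 0 0 -35 40" --pt "0 0 -7 0 0 -20 40" --pt "0 0 -7 0 0 -11 40" --pt "0 0 -7 0 0 0 40" --pt "0 0 -6.7 0 0 0 40" --pt "0 0 0 10 1.7 0 40"

```text
t: 7.9
eef_pos: [620.4, -174.7, 251.2]
tcp_rot: [3.141, 0.0, 1.832]
ft_force: [-0.5, 0.8, -3.2]
opening: 0.524
grip_force: 30.0
```

>>> jog_arm --pt "0 0 0 25 4 0 40" --pt "0 0 0 35 6 0 40" --pt "0 0 0 35 6 0 40" --pt "0 0 0 35 6 0 40" --pt "0 0 0 35 6 0 40" --pt "0 0 0 35 6 0 40" --pt "0 0 0 35 6 0 40" --pt "0 0 0 35 6 0 40" --pt "0 0 0 30 6 0 40" --pt "0 0 0 20 4 0 40"

```text
t: 9.15
eef_pos: [590.7, 151.4, 250.5]
tcp_rot: [3.142, -0.0, 1.834]
ft_force: [0.4, -0.1, -1.6]
opening: 0.525
grip_force: 30.0
```

>>> jog_arm --pt "0 0 0 12 2 0 40" --pt "0 0 0 4 0 0 40" --pt "0 0 0 0 0 0 40" --pt "0 0 0 0 0 0 40"

```text
t: 9.65
eef_pos: [589.6, 164.1, 250.2]
tcp_rot: [-3.142, 0.0, 1.832]
ft_force: [-0.4, 0.4, -2.4]
opening: 0.523
grip_force: 30.0
```

```bash
python3 - <<'E'
from h import *
st()
ims=[]
c=cam("wrist");ims.append(c["color"])
s=cam("side"); u,v=np.round(w2px(s,[580,190,190])).astype(int)
ims.append(cv2.resize(s["color"][v-60:v+60,u-80:u+80],(512,384)))
cv2.imwrite("pics/e.png",cv2.resize(cv2.cvtColor(np.hstack(ims),cv2.COLOR_RGB2BGR),(800,300)))
# rim: wrist cloud and side cloud, signed dist along n of orange rim points near the place
n=np.array([-np.sin(np.radians(15)),np.cos(np.radians(15))])
for k in(c,s):
    P=cloud(k);h=cv2.cvtColor(k["color"],cv2.COLOR_RGB2HSV)
    m=(k["z_map"]>0)&(h[...,0]>3)&(h[...,0]<15)&(h[...,1]>180)&(P[...,2]>181)&(P[...,2]<189)&(P[...,1]<270)
    Q=P[m]; d=Q[:,:2]@n; t=Q[:,0]*n[1]-Q[:,1]*n[0]
    print(len(Q))
    for a in range(420,720,40):
        w=(t>a)&(t<a+40)&(d<d.min()+60)
        if w.sum()>3: print(a,w.sum(),np.percentile(d[w],[2,50]).round(1))
print('tcp d',env.state()["eef_pos"][:2]@n)
E
```

```text
t 9.65 pos [589.6 164.1 250.2] rpy [-180.      0.    104.98] F [-0.4  0.4 -2.4] M [-0.15  0.04  0.01] op 49.7 g 30.0 q [ 0.16  0.52  1.64 -0.    0.99 -0.1 ]
4258
460 134 [57.8 59.7]
500 741 [57.8 59.8]
540 717 [57.8 59.8]
580 697 [58.2 60. ]
620 727 [58.2 60.1]
660 663 [58.2 60.2]
700 579 [58.2 60.1]
391
460 79 [57.5 63.3]
500 41 [57.9 60.5]
540 40 [57.7 60.7]
580 39 [57.  60.7]
620 42 [57.5 60.9]
660 41 [57.9 61.1]
700 41 [57.9 61.1]
tcp d 5.973655877755996
```

View pics/e.png

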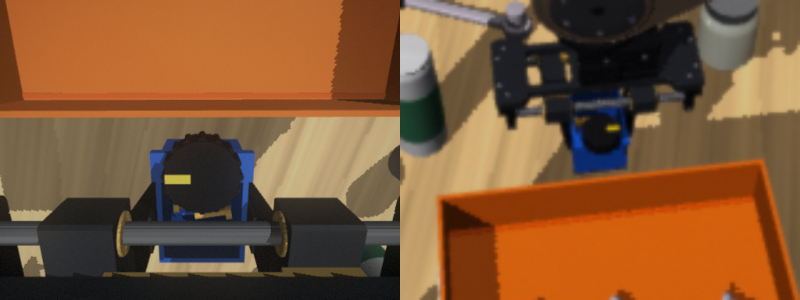

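The cup is held square to the wall, ring at (203,172) in the wrist view and rim at row ~110. The wall's outer face is at d≈57.9 along the normal and the plate's face is at about 35. I close most of the gap, then feel for the wall.

>>> jog_arm --pt "0 0 0 6 0 0 40" --pt "0 0 0 6 0 0 40" --pt "0 0 0 3 0 0 40" --pt "0 0 0 1 0 0 40" --pt "0 0 0 0 0 0 40" --pt "0 0 0 1 0 0 40" --pt "0 0 0 1 0 0 40" --pt "0 0 0 1 0 0 40" --pt "0 0 0 0 0 0 40"

```text
t: 10.88
eef_pos: [584.5, 183.2, 250.2]
tcp_rot: [3.142, -0.0, 1.833]
ft_force: [-0.3, 0.4, -2.2]
opening: 0.524
grip_force: 30.0
```

```bash
python3 - <<'E'
from h import *
st()
n=np.array([-np.sin(np.radians(15)),np.cos(np.radians(15))])
c=cam("wrist");P=cloud(c);h=cv2.cvtColor(c["color"],cv2.COLOR_RGB2HSV)
m=(h[...,0]>100)&(h[...,0]<130)&(h[...,1]>150)&(P[...,2]>150)&(P[...,2]<235)
Q=P[m];d=Q[:,:2]@n
print('top z',np.percentile(Q[:,2],[50,90,98]))
for lo in (205,210,215,220): 
    w=(Q[:,2]>lo)&(Q[:,2]<lo+5); print(lo,w.sum(),np.percentile(d[w],[2,50,98]).round(1) if w.sum() else '')
print('tcp d',env.state()["eef_pos"][:2]@n)
E
```

```text
t 10.88 pos [584.5 183.2 250.2] rpy [ 1.8000e+02 -1.0000e-02  1.0504e+02] F [-0.3  0.4 -2.2] M [-0.1   0.03 -0.  ] op 49.8 g 30.0 q [ 0.2   0.52  1.64  0.    0.99 -0.07]
top z [211.42916491 222.34379359 222.93509834]
205 60 [-4.1 31.6 44.8]
210 1195 [-3.8 24.1 45.4]
215 1 [60. 60. 60.]
220 890 [51.9 61.3 66.4]
tcp d 25.66342979313224
```

>>> jog_arm --pt "0 0 0 1 0 0 40" --pt "0 0 0 0 0 0 40" --pt "0 0 0 0.7 0 0 40" --pt "0 0 0 0 0 0 40"

```text
t: 11.42
eef_pos: [584.1, 184.8, 250.2]
tcp_rot: [3.142, -0.0, 1.833]
ft_force: [0.4, 0.6, -2.5]
opening: 0.526
grip_force: 30.0
```

>>> jog_arm --pt "0 0 0 0.7 0 0 40" --pt "0 0 0 0 0 0 40"

```text
t: 11.68
eef_pos: [584.0, 185.3, 250.3]
tcp_rot: [3.141, 0.0, 1.833]
ft_force: [0.4, -2.9, -2.7]
opening: 0.526
grip_force: 30.0
```

>>> jog_arm --pt "0 0 0 0.7 0 0 40" --pt "0 0 0 0 0 0 40"

```text
t: 11.92
eef_pos: [584.0, 185.4, 250.3]
tcp_rot: [3.142, 0.001, 1.833]
ft_force: [1.8, -7.0, -3.1]
opening: 0.525
grip_force: 30.0
```

Contact at about 7 N, as predicted. I back off 1.5 mm from the wall (2 mm commanded) and lower.

>>> jog_arm --pt "0 0 0 -2 0 0 40" --pt "0 0 0 0 0 0 40" --pt "0 0 0 0 0 4 40" --pt "0 0 0 0 0 4 40" --pt "0 0 0 0 0 2 40" --pt "0 0 0 0 0 0 40"

```text
t: 12.68
eef_pos: [584.2, 184.3, 240.0]
tcp_rot: [-3.141, -0.0, 1.833]
ft_force: [1.4, 0.1, -2.0]
opening: 0.524
grip_force: 30.0
```

>>> jog_arm --pt "0 0 0 0 0 2 40" --pt "0 0 0 0 0 3 40" --pt "0 0 0 0 0 3 40" --pt "0 0 0 0 0 0 40"

```text
t: 13.18
eef_pos: [584.2, 184.2, 231.9]
tcp_rot: [-3.141, -0.0, 1.833]
ft_force: [0.5, -0.4, -2.9]
opening: 0.522
grip_force: 30.0
```

The tongue is in without force. I continue.

>>> jog_arm --pt "0 0 0 0 0 3 40" --pt "0 0 0 0 0 3 40" --pt "0 0 0 0 0 3 40" --pt "0 0 0 0 0 1.5 40" --pt "0 0 0 0 0 0 40"

```text
t: 13.8
eef_pos: [584.3, 184.2, 221.6]
tcp_rot: [-3.141, -0.0, 1.833]
ft_force: [0.4, 0.1, -2.6]
opening: 0.525
grip_force: 30.0
```

>>> jog_arm --pt "0 0 0 0 0 1 40" --pt "0 0 0 0 0 1 40" --pt "0 0 0 0 0 0 40"

```text
t: 14.18
eef_pos: [584.3, 184.2, 219.7]
tcp_rot: [-3.142, -0.0, 1.833]
ft_force: [-0.3, -0.1, -2.0]
opening: 0.522
grip_force: 30.0
```

>>> jog_arm --pt "0 0 0 0 0 0.8 40" --pt "0 0 0 0 0 0 40"

```text
t: 14.42
eef_pos: [584.2, 184.2, 218.9]
tcp_rot: [-3.142, -0.0, 1.833]
ft_force: [0.5, 0.1, -2.8]
opening: 0.522
grip_force: 30.0
```

>>> jog_arm --pt "0 0 0 0 0 0.7 40" --pt "0 0 0 0 0 0 40"

```text
t: 14.68
eef_pos: [584.3, 184.2, 218.4]
tcp_rot: [3.141, -0.0, 1.833]
ft_force: [-0.7, 0.5, -0.0]
opening: 0.525
grip_force: 30.0
```

>>> jog_arm --pt "0 0 0 0 0 0.5 40" --pt "0 0 0 0 0 0 40"

```text
t: 14.92
eef_pos: [584.3, 184.2, 218.3]
tcp_rot: [3.141, -0.0, 1.833]
ft_force: [-2.1, -0.3, 4.6]
opening: 0.525
grip_force: 30.0
```

It rests on the rim (load gone, +4.6 N). I release it, then rise.

>>> jog_arm --pt "0 0 0 0 0 0 51" --pt "0 0 0 0 0 0 53" --pt "0 0 0 0 0 0 58" --pt "0 0 0 0 0 0 66" --pt "0 0 0 0 0 0 76" --pt "0 0 0 0 0 0 85"

```text
t: 15.68
eef_pos: [584.3, 184.2, 217.7]
tcp_rot: [3.142, -0.0, 1.833]
ft_force: [0.8, -0.1, 0.4]
opening: 0.85
grip_force: 0.0
```

>>> jog_arm --pt "0 0 0 0 0 -5 85" --pt "0 0 0 0 0 -15 85" --pt "0 0 0 0 0 -25 85" --pt "0 0 0 0 0 -25 85" --pt "0 0 0 0 0 -20 85" --pt "0 0 0 0 0 -10 85" --pt "0 0 0 0 0 0 85" --pt "0 0 0 0 0 0 85"

```text
t: 16.68
eef_pos: [584.1, 184.2, 317.1]
tcp_rot: [-3.141, -0.0, 1.833]
ft_force: [-0.0, -0.1, -0.6]
opening: 0.894
grip_force: 0.0
```

```bash
cat > ring.py <<'E'
from h import *
import sys
st()
a=np.radians(15);n=np.array([-np.sin(a),np.cos(a)]);e=np.array([np.cos(a),np.sin(a)])
ims=[]
for k in("wrist","side","top"):
    c=cam(k);P=cloud(c);h=cv2.cvtColor(c["color"],cv2.COLOR_RGB2HSV)
    m=(c["z_map"]>0)&(P[...,2]>200)&(P[...,2]<212)&(np.hypot(P[...,0]-575,P[...,1]-219)<40)
    Q=P[m].astype(np.float32)
    if len(Q)>10:
        print(k,len(Q),'z',np.percentile(Q[:,2],[5,50,95]).round(1),'circ',cv2.minEnclosingCircle(Q[:,:2]),'box',np.round(cv2.minAreaRect(Q[:,:2])[0],1))
    b=(c["z_map"]>0)&(h[...,0]>100)&(h[...,0]<130)&(h[...,1]>150)&(P[...,2]>150)&(P[...,2]<195)&(np.hypot(P[...,0]-580,P[...,1]-195)<70)
    Q=P[b].astype(np.float32)
    if len(Q)>20: print('  cup',len(Q),np.percentile(Q[:,2],[5,50,95]).round(1),[np.round(x,1) for x in cv2.minAreaRect(Q[:,:2])])
    if k!="top": 
        u,v=np.round(w2px(c,[577,210,195])).astype(int); w=100 if k=="wrist" else 48
        u=np.clip(u,w,511-w);v=np.clip(v,int(.75*w),383-int(.75*w))
        ims.append(cv2.resize(c["color"][v-int(.75*w):v+int(.75*w),u-w:u+w],(400,300)))
cv2.imwrite("pics/%s.png"%sys.argv[1],cv2.cvtColor(np.hstack(ims),cv2.COLOR_RGB2BGR))
E
python3 ring.py f
```

```text
t 16.68 pos [584.1 184.2 317.1] rpy [-1.7994e+02 -1.0000e-02  1.0504e+02] F [-0.  -0.1 -0.6] M [-0.1   0.   -0.01] op 85.0 g 0.0 q [ 0.2   0.45  1.56  0.    1.13 -0.06]Traceback (most recent call last):
  File "ring.py", line 11, in <module>
    print(k,len(Q),'z',np.percentile(Q[:,2],[5,50,95]).round(1),'circ',cv2.minEnclosingCircle(Q[:,:2]),'box',np.round(cv2.minAreaRect(Q[:,:2])[0],1))
                                                                       ~~~~~~~~~~~~~~~~~~~~~~^^^^^^^^^
cv2.error: OpenCV(4.12.0) /io/opencv/modules/imgproc/src/shapedescr.cpp:201: error: (-215:Assertion failed) count >= 0 && (depth == CV_32F || depth == CV_32S) in function 'minEnclosingCircle'
```

```bash
sed -i 's/Q\[:,:2\])/Q[:,:2].copy())/g' ring.py; python3 ring.py f
```

```text
t 16.73 pos [584.1 184.2 316.9] rpy [-1.7993e+02 -1.0000e-02  1.0503e+02] F [-0.3 -0.3 -0. ] M [-0.14  0.02 -0.02] op 85.1 g 0.0 q [ 0.2   0.45  1.56  0.    1.13 -0.06]
wrist 2447 z [203.6 205.1 206.3] circ ((577.133544921875, 216.3688201904297), 18.22827911376953) box [577.1 216.4]
  cup 1167 [154.7 178.1 190.7] [array([584.3, 189.7]), array([49.1, 70.2]), np.float64(14.8)]
side 174 z [201.1 204.5 207.2] circ ((574.5083618164062, 218.1585235595703), 18.455867767333984) box [573.9 216.7]
  cup 295 [154.9 173.6 192. ] [array([581.1, 194.4]), array([49.7, 81.2]), np.float64(15.0)]
  cup 44 [157.1 175.4 179.4] [array([586.5, 160.3]), array([51.4, 18.8]), np.float64(2.8)]
```

View pics/f.png

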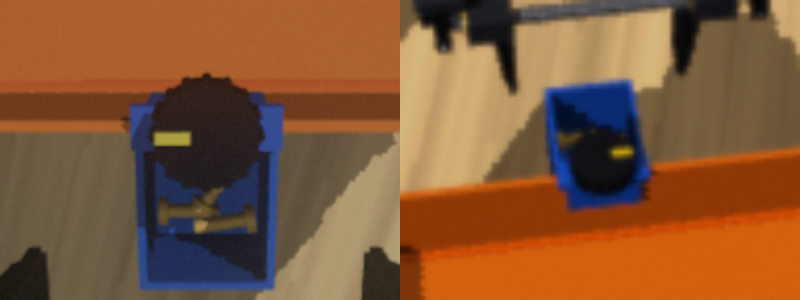

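The cup hangs square on the rim, with the plate outside and the tongue inside. The ring is open, its yellow line pointing left along cup -x at (172,138). The ring centre is at about (575.7, 217.3, top 205). I go over the ring and grip it with tips about 2 mm above the bridge.

>>> jog_arm --pt "0 0 0 12 0.5 0 75" --pt "0 0 0 14 0 0 65" --pt "0 0 0 8 0 0 60" --pt "0 0 0 0 0 10 60" --pt "0 0 0 0 0 15 60" --pt "0 0 0 0 0 12 60" --pt "0 0 0 0 0 7 60" --pt "0 0 0 0 0 3 60" --pt "0 0 0 0 0 0 60" --pt "0 0 0 0 0 0 60"

```text
t: 18.12
eef_pos: [576.1, 217.2, 271.1]
tcp_rot: [3.141, -0.0, 1.833]
ft_force: [-0.0, 0.7, 0.1]
opening: 0.629
grip_force: 0.0
```

```bash
python3 -c "
from h import *
st()"
```

```text
t 18.12 pos [576.1 217.2 271.1] rpy [179.96  -0.   105.04] F [-0.   0.7  0.1] M [-0.09  0.03 -0.07] op 59.8 g 0.0 q [ 0.25  0.5   1.61  0.    1.03 -0.01]
```

>>> jog_arm --pt "0 0 0 0 0 0.5 45" --pt "0 0 0 0 0 0 38" --pt "0 0 0 0 0 0 35" --pt "0 0 0 0 0 0 28" --pt "0 0 0 0 0 0 28" --pt "0 0 0 0 0 0 28"

```text
t: 18.88
eef_pos: [575.9, 217.2, 270.3]
tcp_rot: [-3.142, -0.0, 1.833]
ft_force: [-0.3, -0.5, 1.7]
opening: 0.346
grip_force: 30.0
```

>>> jog_arm --pt "0 0 4 0 0 0 28" --pt "0 0 8 0 0 0 28" --pt "0 0 8 0 0 0 28" --pt "0 0 8 0 0 0 28"

```text
t: 19.38
eef_pos: [576.1, 217.1, 270.3]
tcp_rot: [3.141, 0.0, 1.34]
ft_force: [0.3, -0.2, 0.6]
opening: 0.348
grip_force: 30.0
```

```bash
python3 -c "
from h import *
st()"
```

```text
t 19.38 pos [576.1 217.1 270.3] rpy [1.7998e+02 1.0000e-02 7.6780e+01] F [ 0.3 -0.2  0.6] M [-0.34  0.05  0.1 ] op 33.1 g 30.0 q [ 0.25  0.5   1.61 -0.    1.03  0.48]
```

The ring is gripped and the spring is resisting (0.1 N m). I finish the quarter turn.

>>> jog_arm --pt "0 0 8 0 0 0 28" --pt "0 0 8 0 0 0 28" --pt "0 0 8 0 0 0 28" --pt "0 0 8 0 0 0 28" --pt "0 0 8 0 0 0 28" --pt "0 0 8 0 0 0 28" --pt "0 0 8 0 0 0 28" --pt "0 0 6 0 0 0 28" --pt "0 0 0 0 0 0 28" --pt "0 0 0 0 0 0 28"

```text
t: 20.62
eef_pos: [576.0, 217.2, 270.3]
tcp_rot: [-3.142, -0.0, 0.265]
ft_force: [0.2, -1.0, -0.3]
opening: 0.348
grip_force: 30.0
```

```bash
python3 -c "
from h import *
st()"
```

```text
t 20.62 pos [576.  217.2 270.3] rpy [-1.800e+02 -1.000e-02  1.517e+01] F [ 0.2 -1.  -0.3] M [-0.16  0.16  0.02] op 33.1 g 30.0 q [0.25 0.5  1.61 0.   1.03 1.56]
```

>>> jog_arm --pt "0 0 0 0 0 0 36" --pt "0 0 0 0 0 0 42" --pt "0 0 0 0 0 0 52" --pt "0 0 0 0 0 0 60" --pt "0 0 0 0 0 -8 60" --pt "0 0 0 0 0 -20 60" --pt "0 0 0 0 0 -25 60" --pt "0 0 0 0 0 -25 60" --pt "0 0 0 0 0 -15 60" --pt "0 0 0 0 0 0 60"

```text
t: 21.88
eef_pos: [576.0, 217.2, 364.2]
tcp_rot: [-3.142, -0.002, 0.262]
ft_force: [-0.5, 0.2, 0.6]
opening: 0.632
grip_force: 0.0
```

>>> jog_arm --pt "0 0 0 0 10 0 60" --pt "0 0 0 0 20 0 60" --pt "0 0 0 0 20 0 60" --pt "0 0 0 0 10 0 60" --pt "0 0 0 0 0 0 60" --pt "0 0 0 0 0 0 60"

```text
t: 22.62
eef_pos: [591.5, 159.4, 363.3]
tcp_rot: [-3.141, -0.0, 0.262]
ft_force: [-0.4, 0.8, -0.0]
opening: 0.63
grip_force: 0.0
```

```bash
python3 ring.py g; python3 - <<'E'
from h import *
c=cam("top")
for t in["jar","tape_base","mallet","wrench","spray_can"]:
    q=env.recognise("top",t)[0]; print(t,np.round(q["location"]))
E
```

```text
t 22.62 pos [591.5 159.4 363.3] rpy [-1.7999e+02 -1.0000e-02  1.5040e+01] F [-0.4  0.8 -0. ] M [-0.13  0.2  -0.01] op 59.9 g 0.0 q [0.16 0.41 1.5  0.   1.23 1.46]
wrist 1556 z [202.8 204.9 207.1] circ ((577.3017578125, 216.16763305664062), 18.44914436340332) box [577.4 215.9]
  cup 917 [157.3 177.7 190.3] [array([585. , 189.3]), array([50. , 69.4]), np.float64(15.2)]
side 172 z [201.5 204.9 208.6] circ ((575.3801879882812, 216.83013916015625), 18.39126968383789) box [575.4 218.1]
  cup 293 [153.4 173.9 191.5] [array([581.6, 193.9]), array([49.6, 79.8]), np.float64(15.4)]
jar [273. 241.]
tape_base [218. 138.]
mallet [382. 197.]
wrench [275. 139.]
spray_can [217. 136.]
```

View pics/g.png

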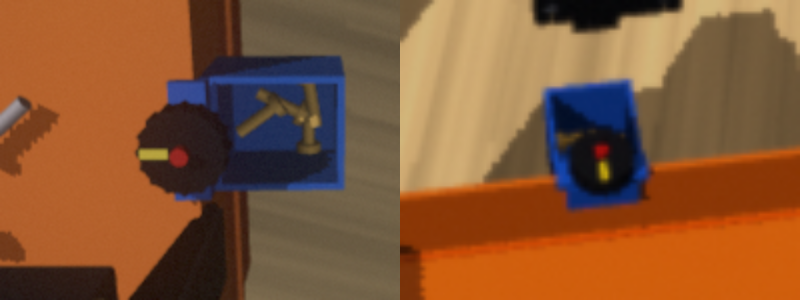

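The yellow line now points over the tray, at (152,155) in the wrist crop. The red pin stands proud at (178,158), and the cup still hangs square. I hand it in.

```bash
python3 -c "
from cell import env
print(env.job_done())"
```

```text
the job is handed in; nothing more can be done
None
```

The blue cup hangs by its hook on the top tray's mid-bench rim, released, and its black ring is turned a quarter clockwise and locked (yellow line over the tray, red pin proud); I handed the job in at about 23 s, result not shown.

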